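# Reset the grind of the coffee mill

### The job

Set the coffee mill to its fine grind: loosen the winged jam nut on top by turning it counter-clockwise well over an eighth of a turn (about 60 degrees), turn the four-armed adjuster under it until its arrowhead points squarely at the pointed cone stud, then turn the nut back clockwise until it is fully tight, with the arrow still on the cone. Leave the caddies, bell and bottle standing where they are.

Things in the scene. Friction and masses are not known exactly. Their poses are not given: they have to be found in the camera images.
- mill: Low round steel coffee mill head on a 400 mm square, 10 mm thick board. Origin on its vertical axis at its underside, 10 mm above the work surface, z up; adjuster and nut turn about this axis. Foot radius 95 mm, 12 mm high, two lobes to 126 mm under the studs; housing radius 84 to 74 mm, flat top 44 mm above the origin. The studs stand 0.75 rad to either side of its x; at nut joint 0 the wings lie along its y.
- pointer_tip (a point): Tip of the adjuster's arrowhead, 98.7 mm from the axis, 60 mm above the mill's origin. Brass cross of four flat arms at 90 degrees, each 14 mm thick, from 50 to 70 mm above that origin, hub radius 26 mm (to 74 mm). Three arms end round 91 mm out; the fourth has an arrowhead 25 mm wide from 73 mm out to the tip. Site x points out along the arrow, y counter-clockwise. Any arm can be pushed on its side.
- adjuster (a joint): Angle of the adjuster about the mill's axis, rad, growing counter-clockwise seen from above, 0 with the arrow along the mill's x; range -1.15 to 1.15. With the nut loosened past 0.5 it turns with about 0.2 N m and stays where it is left; with the nut tight it is clamped.
- jam_nut (a joint): Angle of the nut, rad, growing counter-clockwise seen from above (loosening): 0 is fully tight (hard stop), 1.6 the loosest. It turns with about 0.3 N m, up to twice that in the last 0.4 rad to tight, where it clamps the adjuster, and stays where it is left. Its height stays the same.
- nut_centre (a point): Centre of the steel wing nut, on the axis at mid height of its wings, 93 mm above the mill's origin. Hub radius 18 mm; two opposite flat wings make a bar 92 mm long, 10 mm thick, 22 mm high (82 to 104 mm above the mill's origin; the threaded end reaches 111 mm). The point's x axis runs along the wings.
- wing_tip (a point): End of one of the nut's two wings, 46 mm from the mill's axis, at mid height of the wing.
- fine_centre (a point): The fine setting: pointed steel cone stud, 26 mm across and 34 mm high, fixed on a lobe of the mill's foot 110 mm from the axis, its top 46 mm above the mill's origin (below the adjuster's arms). This point lies on the cone's axis half-way up. It is on either side of the mill's x.
- coarse_centre (a point): The coarse setting, not wanted: flat-topped round steel stud, 26 mm across and 16 mm high, on the other lobe, 110 mm from the axis. This point lies on its axis half-way up.
- caddy_a_mid (a point): Centre of a red tin tea caddy, 66 x 66 mm and 112 mm high, loose on the board (10 mm above the work surface). To be left alone.
- caddy_b_mid (a point): Centre of a second tea caddy like the first. To be left alone.
- bell_mid (a point): Centre, half-way up, of a brass hand bell standing mouth down, 68 mm across at the foot and 132 mm high. To be left alone.
- cologne_mid (a point): Centre, half-way up, of a cut-glass cologne bottle with a round stopper, 62 mm across and 140 mm high. To be left alone.

How it is judged:
By the outcome, as a careful person would: the job done as asked, in the order asked, and still so for the second after the job is handed in, with the robot touching nothing.
It also fails if it takes over 53 s, if anything falls off the work surface, if the arm or the gripper's body presses on something with over 40 N, if the wrist force passes 120 N, or if a joint passes its speed limit or range.

### The arm

A 6-joint arm with a two-finger parallel gripper is mounted at the origin on the work surface. World frame = base frame: x ahead of the robot, y to its left, z up, the work surface at z = 0. Lengths are in m, angles in rad, forces in N, time in s.
With the tool pointing down it reaches from about 0.4 to 0.825 m from the base axis. Payload 7 kg.
Tool frame: the origin (TCP) lies between the finger pads; the fingertips stand 22 mm ahead of it and the grasp point (between the pads) lies 3 mm ahead of it (arm.tip_reach is the distance from the TCP to the fingertips, in m); z points along the fingers, y is the line along which they close (so a half turn about z gives the same grasp; the last joint's range is limited). The gripper opens to 88 mm and grips with 3 to 60 N. Pads are 19 mm wide; open, the fingers measure 130 mm over their backs; the gripper's body (78 mm by 193 mm) begins 47 mm behind the grasp point.
Start: joints at [1.454, 0.359, 0.012, 0, -1.224, -0.288], TCP at [0.266, 0.62, 0.249] pointing down, gripper open.
Joint ranges: [-3.07, 3.07], [-1.43, 2.12], [-1.02, 1.25], [-3.03, 1.67], [-3.05, -0], [-3.03, 3.03]. Speed limits (rad/s): [2.39, 2.39, 3.01, 3.14, 3.14, 3.14].

### API

Orientations are given as [roll, pitch, yaw] about the fixed x, y, z axes, in that order (R = Rz(yaw) Ry(pitch) Rx(roll)).
In Python, from station import arm, viewer gives the robot as it stands. The module is installed in compiled form; this text tells all that it offers.
- The arm moves only by the tool apply_moves, never from a script. Its argument "commands" is a list that holds one entry, the list of rows, each a list of 5 numbers: the closure, from -1 (fully open) to 1 (shut), then the shift along the world's x, y, z as a fraction of full scale, then the turn about the world's z as a fraction of full scale. In form: [[[fingers, tx, ty, tz, yaw], ...]]. A call has 1 to 12 rows; each row shifts and turns the commanded pose from where the row before left it; what a row does not reach is not made up. Full scale, the value 1, is 20 cm for a shift and pi rad for a turn. A row lasts 1/10 s, in which the tool goes at most 50 mm and 8.59 degrees, less where a joint would pass 70% of its speed; a pose out of reach is approached as far as the arm can. A call with a number of a shift or a turn outside -1 to 1 is refused whole. A call with a gripper value outside its range is refused whole. The fingers move at their own pace and stop on an object; "force" is the grip in N (left out, the last holds). Time passes only in rows, so rows that do not move let the fingers close. It gives the time, the measured TCP pose, the force, the opening and the grip force at its end, in the units of the state.
- arm.get_state(): the state, without advancing time (a new reading comes with each control period).
- viewer.grab_frame(name): name is "side" or "top"; returns a dict with "image" (420x560x3 uint8, blue, green, red), "mtx" (3x3 intrinsics, pixels), "k1" (the pictures are not rectified: a ray, as slopes to the right and down, at radius r is drawn at 1 + k1 r^2 times it, then the intrinsics apply), "rvec" (rotation vector, rad) and "tvec" (3), from world to camera coordinates, as OpenCV has them. Camera axes: x right, y down, z forward; pixel columns grow to the right and rows downward; lengths in m; the calibration is good to about 2 mm. A picture is of the moment at which its call begins. There is no depth.
- arm.job_done(): hands the job in; it is judged then, once.
The state is a dict: "t": time; "q": joint angles; "qd": joint speeds; "joint_efforts": joint torques, N m; "eef_pos": TCP position; "ee_rot": TCP orientation; "force": force on the tool from outside, world axes, zero at the start; "moment": the same for the moment, N m; "width": finger opening in m; "gripper_force": force on a finger pad.
Only numpy, scipy, OpenCV 4.12 (cv2) and the standard library are available. Lean on these libraries where they do the work, as an engineer would, in place of code of your own. Each camera call takes 0.05 s, during which the arm holds its last target. There are 200 camera calls.

## Working session

There is one attempt and no reset: what is moved stays moved. The work goes in short steps, Python scripts to look and compute and a tool call to move; the robot and the scene stay as the last step left them, time stands still between calls to the robot, and variables do not carry over. Pictures are saved under pics/ and viewed, at most 10 in all, crops included, and the job is handed in when it is done.

Besides the shell and the picture viewer there is one more tool, called after "Request:" as a command line: name --argument value ..., lists and objects as JSON in quotes. apply_moves: Moves the arm, as the interface text tells. Shift numbers are shares of 20 cm and turn numbers shares of pi rad, none past 1 either way. Its arguments: {"type":"object","properties":{"commands":{"type":"array","items":{"type":"array","items":{"type":"array","items":{"type":"number"}}}},"force":{"type":"number"}},"required":["commands"]}

```bash
mkdir -p pics; cat > h.py <<'E'
import numpy as np, cv2
from station import arm, viewer
def grab(n,save=None):
    f=viewer.grab_frame(n)
    if save: cv2.imwrite('pics/'+save,f['image'])
    return f
def ray(f,u,v):
    K=np.array(f['mtx']);k=f['k1'];R=cv2.Rodrigues(np.array(f['rvec'],float))[0];t=np.array(f['tvec'],float).ravel()
    p=cv2.undistortPoints(np.array([[[u,v]]],float),K,np.array([k,0,0,0.]))[0,0]
    return -R.T@t, R.T@np.array([p[0],p[1],1])
def plane(f,u,v,z):
    c,d=ray(f,u,v); return c+d*(z-c[2])/d[2]
def proj(f,P):
    return cv2.projectPoints(np.atleast_2d(np.array(P,float)),np.array(f['rvec'],float),np.array(f['tvec'],float),np.array(f['mtx']),np.array([f['k1'],0,0,0.]))[0][:,0]
E
python3 - <<'E'
from h import *
a=grab('top','t0.png');b=grab('side','s0.png')
for f in(a,b): print(ray(f,280,210),f['k1'])
print(arm.get_state())
E
```

```text
(array([0.36335195, 0.06448293, 1.05878981]), array([ 0.21175244, -0.03731968, -0.97688749])) -0.08595920359995163
(array([ 0.42218282, -0.52195128,  0.66271508]), array([ 0.19637832,  0.70579601, -0.68133427])) -0.06098057839526423
{'t': 0.1, 'q': array([ 1.45406693e+00,  3.59295148e-01,  1.11515909e-02, -2.77194796e-04,
       -1.22407244e+00, -2.88115971e-01]), 'qd': array([-0.00021483,  0.00058698,  0.00170703,  0.00258053,  0.00085922,
        0.00066758]), 'joint_efforts': array([-1.74540037e-03, -5.84160948e+01,  2.93748629e+01,  7.01556712e+00,
        1.01400545e-02, -5.88023181e-05]), 'eef_pos': array([0.26573126, 0.62006662, 0.24773548]), 'ee_rot': array([ 3.14015745e+00, -1.53572180e-04, -4.04939642e-01]), 'force': array([-0.72196911, -0.44042018, -0.51246901]), 'moment': array([ 0.01063059, -0.03755214,  0.0057445 ]), 'gripper_force': 0.0, 'width': 0.08732934505104022}
```

View pics/t0.png

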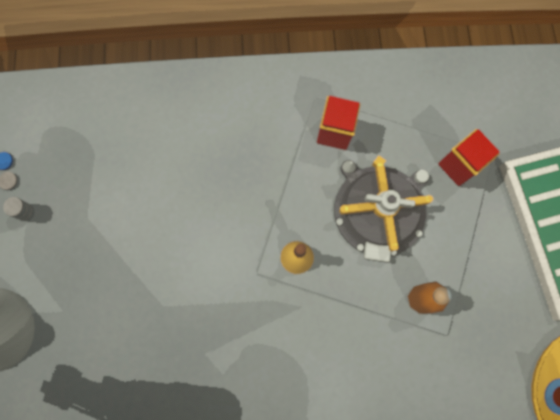

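View pics/s0.png

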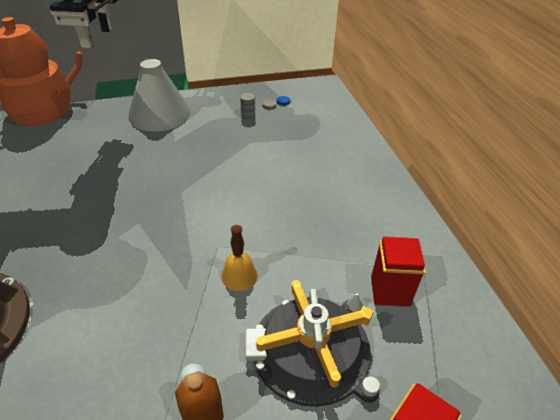

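```bash
python3 - <<'E'
from h import *
a=cv2.imread('pics/t0.png')[140:280,310:460]; b=cv2.imread('pics/s0.png')[270:410,235:395]
z=lambda i:cv2.resize(i,(400,400*i.shape[0]//i.shape[1]),interpolation=cv2.INTER_CUBIC)
A,B=z(a),z(b);h=min(len(A),len(B));cv2.imwrite('pics/z0.png',np.hstack([A[:h],B[:h]]))
f=grab('top')
for n,u,v,zz in[('nut',391,201,.121),('cone',349,167,.035),('flat',422,177,.026),('arm1',380,161,.07),('arm2',431,199,.07),('arm3',394,249,.07),('arm4',343,209,.07),('bell',300,250,.14),('col',442,296,.15),('cadA',342,108,.122),('cadB',478,146,.122)]: print(n,plane(f,u,v,zz).round(3))
hsv=cv2.cvtColor(f['image'],cv2.COLOR_BGR2HSV)
print([hsv[v,u] for u,v in((380,175),(415,201),(391,201),(380,200))])
E
```

```text
nut [ 0.572 -0.178  0.121]
cone [ 0.667 -0.121  0.035]
flat [ 0.64  -0.272  0.026]
arm1 [ 0.665 -0.178  0.07 ]
arm2 [ 0.582 -0.271  0.07 ]
arm3 [ 0.489 -0.187  0.07 ]
arm4 [ 0.573 -0.095  0.07 ]
bell [ 0.488 -0.001  0.14 ]
col [ 0.391 -0.242  0.15 ]
cadA [ 0.76  -0.103  0.122]
cadB [ 0.67  -0.358  0.122]
[array([ 22, 168, 217], dtype=uint8), array([ 20, 126, 210], dtype=uint8), array([ 17,  21, 107], dtype=uint8), array([ 32,  22, 173], dtype=uint8)]
```

View pics/z0.png

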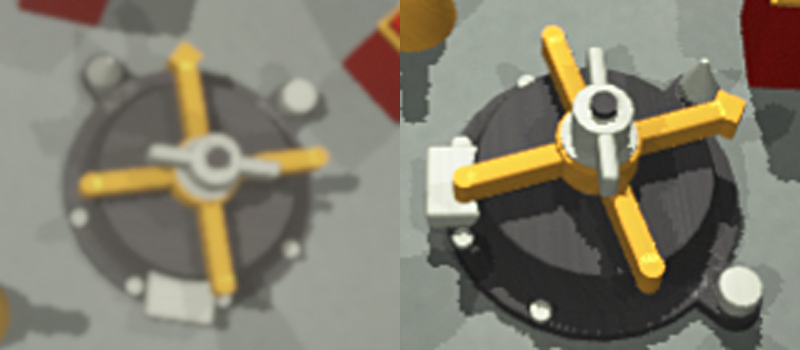

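```bash
python3 - <<'E'
from h import *
a=grab('top');b=grab('side')
T=lambda u,v:(310+u*150/400,140+v*150/400); S=lambda u,v:(235+(u-400)*.4,270+v*.4)
for n,f,p,z in[('thrT',a,T(217,158),.121),('thrS',b,S(603,104),.121),('tipT',a,T(184,43),.08),('tipS',b,S(745,100),.08),('coneT',a,T(103,73),.035),('coneS',b,S(704,60),.056),('flatT',a,T(299,94),.038),('flatS',b,S(741,285),.038),
 ('arm2T',a,T(327,156),.075),('arm4T',a,T(79,184),.075),('arm3T',a,T(224,292),.075),('wingT',a,T(150,151),.114),('wingT2',a,T(279,170),.114),('wingS',b,S(596,50),.114),('wingS2',b,S(608,190),.107)]:
    P=plane(f,*p,z);d=P-[.575,-.182,0];print(n,P.round(4),np.degrees(np.arctan2(d[1],d[0])).round(1),np.hypot(*d[:2]).round(3))
# brass mask centroid-free: cologne, bell top from side
for n,u,v,z in[('bell',240,280,.01),('col',195,380,.15)]: print(n,plane(b,u,v,z).round(3))
E
```

```text
thrT [ 0.5749 -0.1787  0.121 ] 91.1 0.003
thrS [ 0.5764 -0.1799  0.121 ] 56.7 0.002
tipT [ 0.6724 -0.1744  0.08  ] 4.5 0.098
tipS [ 0.6753 -0.1718  0.08  ] 5.8 0.101
coneT [ 0.6661 -0.1204  0.035 ] 34.1 0.11
coneS [ 0.6712 -0.1211  0.056 ] 32.4 0.114
flatT [ 0.6402 -0.2692  0.038 ] -53.2 0.109
flatS [ 0.6411 -0.268   0.038 ] -52.5 0.108
arm2T [ 0.5822 -0.2722  0.075 ] -85.5 0.091
arm4T [ 0.5719 -0.0881  0.075 ] 91.9 0.094
arm3T [ 0.487  -0.1853  0.075 ] -177.9 0.088
wingT [ 0.5842 -0.1339  0.114 ] 79.1 0.049
wingT2 [ 0.5654 -0.2235  0.114 ] -103.0 0.043
wingS [ 0.586  -0.1372  0.114 ] 76.3 0.046
wingS2 [ 0.566  -0.2262  0.107 ] -101.6 0.045
bell [ 0.492 -0.012  0.01 ]
col [ 0.396 -0.259  0.15 ]
```

```bash
python3 - <<'E'
from h import *
a=grab('top');b=grab('side')
P=plane(b,158,115,0);print(P)
for z in(.1,.15,.2,.25): print(z,proj(b,[P[0],P[1],z]),proj(a,[P[0],P[1],z]))
print(proj(b,arm.get_state()['eef_pos']))
E
```

```text
[0.37745191 0.61642443 0.        ]
0.1 [[151.99465773  81.86942601]] [[-31.7780485 330.782802 ]]
0.15 [[148.76898622  63.90479812]] [[-47.18556487 330.94091911]]
0.2 [[145.38375049  44.91713069]] [[-64.18240309 331.08635254]]
0.25 [[141.83088242  24.83358062]] [[-83.00636046 331.20997294]]
[[94.57497551 29.28815933]]
```

Request:
apply_moves --commands '[[[-0.14, 0.086, -0.222, 0, 0], [-0.14, 0.086, -0.222, 0, 0], [-0.14, 0.086, -0.222, 0, 0], [-0.14, 0.086, -0.222, 0, 0], [-0.14, 0.086, -0.222, 0, 0], [-0.14, 0.086, -0.222, 0, 0], [-0.14, 0.086, -0.222, 0, -0.03], [-0.14, 0.086, -0.222, 0, -0.03], [-0.14, 0.086, -0.222, 0, -0.03], [-0.14, 0.086, -0.222, 0, -0.03], [-0.14, 0.086, -0.222, 0, -0.03], [-0.14, 0.086, -0.222, 0, -0.04]]]'

```text
t: 1.55
eef_pos: [0.4726, 0.0858, 0.2491]
ee_rot: [-3.14, 0.0, -1.005]
force: [1.8, 1.2, -0.2]
width: 0.0502
gripper_force: 0.0
```

Request:
apply_moves --commands '[[[-0.14, 0.086, -0.222, 0, 0], [-0.14, 0.086, -0.222, 0, 0], [-0.14, 0.086, -0.222, 0, 0], [-0.14, 0.086, -0.222, 0, 0], [-0.14, 0.086, -0.222, 0, 0], [-0.14, 0.04, -0.1, 0, 0], [-0.14, 0, 0, 0, 0]]]'

```text
t: 2.25
eef_pos: [0.5667, -0.1571, 0.2478]
ee_rot: [3.14, 0.0, -1.005]
force: [-0.7, -0.2, 0.0]
width: 0.05
gripper_force: 0.0
```

Request:
apply_moves --commands '[[[-0.14, 0.04, -0.115, 0, 0], [-0.14, 0, 0, -0.15, 0], [-0.14, 0, 0, -0.15, 0], [-0.14, 0, 0, -0.15, 0], [-0.14, 0, 0, 0, 0]]]'

```text
t: 2.75
eef_pos: [0.5715, -0.1765, 0.1547]
ee_rot: [3.136, 0.005, -1.002]
force: [-1.1, -0.5, -0.3]
width: 0.0499
gripper_force: 0.0
```

```bash
python3 - <<'E'
from h import *
b=grab('side')['image'];cv2.imwrite('pics/s1.png',cv2.resize(b[220:420,180:440],None,fx=2.5,fy=2.5))
print(arm.get_state()['eef_pos'])
E
```

```text
[ 0.57305099 -0.17689847  0.15734139]
```

View pics/s1.png

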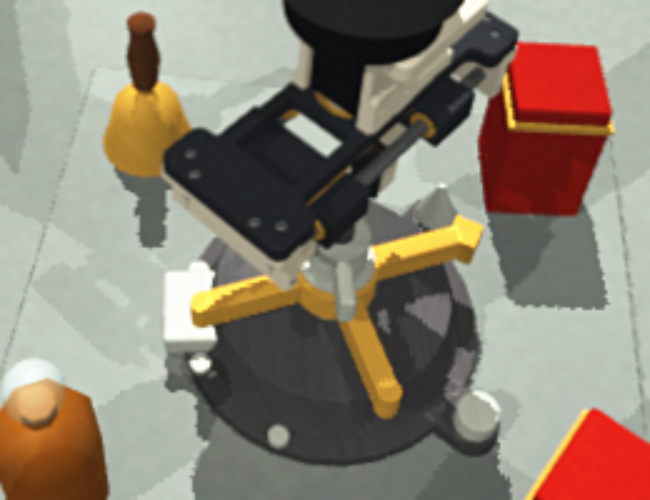

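Request:
apply_moves --commands '[[[-0.14, 0.01, -0.015, -0.1, 0], [-0.14, 0, 0, -0.1, 0], [-0.14, 0, 0, 0, 0], [-0.14, 0, 0, 0, 0.04], [-0.14, 0, 0, 0, 0.04]]]'

```text
t: 3.3
eef_pos: [0.5766, -0.18, 0.1208]
ee_rot: [-3.141, -0.001, -0.745]
force: [-7.0, 5.6, 2.3]
width: 0.0497
gripper_force: 4.3
```

Request:
apply_moves --commands '[[[-0.14, 0, 0, 0, 0.03], [-0.14, 0, 0, 0, 0.03], [-0.14, 0, 0, 0, 0.03], [-0.14, 0, 0, 0, 0]]]'

```text
t: 3.7
eef_pos: [0.5769, -0.1801, 0.1208]
ee_rot: [-3.141, -0.002, -0.466]
force: [-1.1, 1.1, 1.0]
width: 0.0498
gripper_force: 0.6
```

```bash
python3 - <<'E'
from h import *
b=grab('side')['image'];cv2.imwrite('pics/s2.png',cv2.resize(b[220:420,180:440],None,fx=2.5,fy=2.5))
s=arm.get_state();print(s['eef_pos'],s['force'],s['moment'],s['width'])
E
```

```text
[ 0.57700659 -0.180198    0.1206313 ] [-1.63440099  0.74352133  0.05537976] [ 0.13233607  0.45088044 -0.04610892] 0.04987607184922709
```

View pics/s2.png

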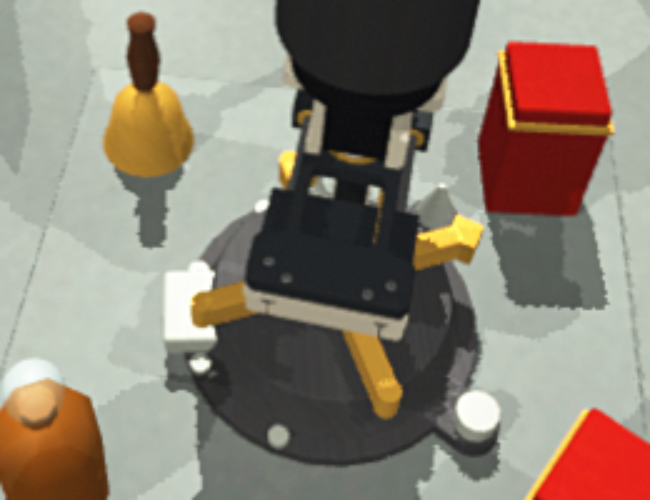

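Request:
apply_moves --commands '[[[-0.14, 0, 0, 0, 0.03], [-0.14, 0, 0, 0, 0.03], [-0.14, 0, 0, 0, 0.03], [-0.14, 0, 0, 0, 0.03], [-0.14, 0, 0, 0, 0.03], [-0.14, 0, 0, 0, 0.03], [-0.14, 0, 0, 0, 0.03], [-0.14, 0, 0, 0, 0.03], [-0.14, 0, 0, 0, 0.03], [-0.14, 0, 0, 0, 0.03], [-0.14, 0, 0, 0, 0]]]'

```text
t: 4.85
eef_pos: [0.5785, -0.1795, 0.1206]
ee_rot: [3.14, -0.004, 0.476]
force: [0.5, 5.7, 0.9]
width: 0.0503
gripper_force: 2.5
```

Request:
apply_moves --commands '[[[-0.14, 0, 0, 0, -0.02], [-0.14, 0, 0, 0.15, 0], [-0.14, 0, 0, 0.15, -0.03], [-0.14, -0.17, -0.01, 0, -0.04], [-0.14, -0.18, -0.01, 0, -0.043], [-0.14, 0, 0, 0, 0], [-0.14, 0, 0, 0, 0]]]'

```text
t: 5.55
eef_pos: [0.5067, -0.1846, 0.1805]
ee_rot: [3.141, -0.003, 0.056]
force: [1.1, 0.6, 0.2]
width: 0.05
gripper_force: 0.0
```

```bash
python3 - <<'E'
from h import *
b=grab('side')['image'];a=grab('top')['image'];cv2.imwrite('pics/s3.png',np.hstack([cv2.resize(b[270:410,235:395],(400,350),interpolation=cv2.INTER_CUBIC),cv2.resize(a[140:271,310:460],(400,350),interpolation=cv2.INTER_CUBIC)]))
s=arm.get_state();print(s['eef_pos'],s['ee_rot'])
E
```

```text
[ 0.50745769 -0.18445758  0.17965208] [ 3.14100305e+00 -2.12981398e-03  5.70349981e-02]
```

View pics/s3.png

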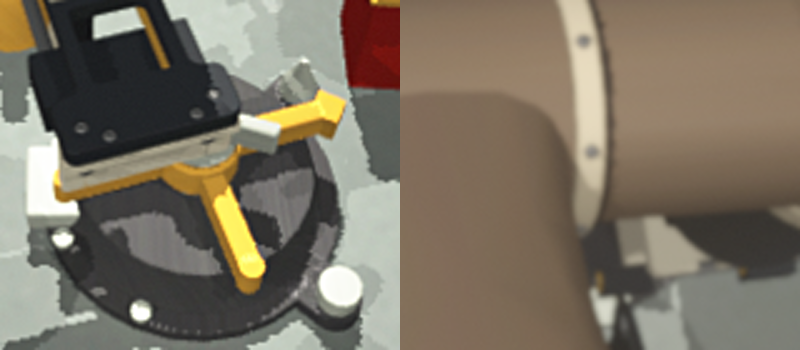

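Request:
apply_moves --commands '[[[-0.14, 0, 0, -0.15, 0], [-0.14, 0, 0, -0.15, 0], [-0.14, 0, 0, -0.155, 0], [-0.14, 0, 0, 0, 0], [0.9, 0, 0, 0, 0], [0.9, 0, 0, 0, 0], [0.9, 0, 0, 0, 0], [0.9, 0, 0, 0, 0], [0.9, 0, 0, 0, 0]]]' --force 15

```text
t: 6.55
eef_pos: [0.5066, -0.1842, 0.0884]
ee_rot: [-3.141, -0.002, 0.057]
force: [-0.2, 3.0, 3.1]
width: 0.0153
gripper_force: 2.0
```

```bash
python3 - <<'E'
from h import *
s=arm.get_state();print(s)
C=np.array([.5765,-.18])
b=grab('side');P=plane(b,346,324,.107);print(P,np.degrees(np.arctan2(*(P[:2]-C)[::-1])))
p=s['eef_pos'][:2]-C;r=np.hypot(*p);th=np.arctan2(-p[1],-p[0]);print(r,np.degrees(th),np.degrees(s['ee_rot'][2]))
q=np.array([np.cos(t) for t in np.radians([3.5,7,11,15,19,23,27,31,32])])
last=s['eef_pos'][:2]
for d in(8,12,16,20,24,28,32):
    n=C-r*np.array([np.cos(np.radians(d)),np.sin(np.radians(d))]);print(d,((n-last)/.2).round(3));last=n
E
```

```text
{'t': 6.55, 'q': array([ 1.48716870e-02,  2.98597151e-01, -4.91207387e-01, -3.66418499e-04,
       -7.79422094e-01,  1.61312589e+00]), 'qd': array([ 0.00424223,  0.00292161, -0.00134128, -0.00556158, -0.00278868,
        0.00178701]), 'joint_efforts': array([-1.47796534e+00, -4.49588048e+01,  2.16304207e+01,  6.02762505e+00,
        3.31391562e-01, -3.77731794e-02]), 'eef_pos': array([ 0.50664975, -0.1841942 ,  0.08843326]), 'ee_rot': array([-3.14140135e+00, -1.57917086e-03,  5.69406617e-02]), 'force': array([-0.20816677,  2.96994248,  3.08930211]), 'moment': array([1.43859673, 0.24459325, 0.03901311]), 'gripper_force': 2.0019013434648514, 'width': 0.015329566318158822}
[ 0.6159512  -0.20148479  0.107     ] -28.572339913363408
0.06997605728256684 3.436234058888399 3.2624595984303237
8 [ 0.003 -0.028]
12 [ 0.004 -0.024]
16 [ 0.006 -0.024]
20 [ 0.008 -0.023]
24 [ 0.009 -0.023]
28 [ 0.011 -0.022]
32 [ 0.012 -0.021]
```

Request:
apply_moves --commands '[[[0.9, 0.003, -0.028, 0, 0.026], [0.9, 0.004, -0.024, 0, 0.022], [0.9, 0.006, -0.024, 0, 0.022], [0.9, 0.008, -0.023, 0, 0.022], [0.9, 0.009, -0.023, 0, 0.022], [0.9, 0.011, -0.022, 0, 0.022], [0.9, 0.012, -0.021, 0, 0.022], [0.9, 0, 0, 0, 0], [0.9, 0, 0, 0, 0]]]'

```text
t: 7.5
eef_pos: [0.5183, -0.2172, 0.0884]
ee_rot: [3.14, -0.002, 0.553]
force: [2.7, 4.2, 3.6]
width: 0.0142
gripper_force: 15.2
```

```bash
python3 - <<'E'
from h import *
f=grab('side');b=f['image'];cv2.imwrite('pics/s4.png',cv2.resize(b[250:410,215:415],(800,640),interpolation=cv2.INTER_CUBIC)[:600])
s=arm.get_state();print(s['eef_pos'],s['ee_rot'],s['width'],s['force'])
C=np.array([.5765,-.18]);p=s['eef_pos'][:2]-C;print(np.hypot(*p),np.degrees(np.arctan2(-p[1],-p[0])),np.degrees(s['ee_rot'][2]))
E
```

```text
[ 0.51830062 -0.21723033  0.08836334] [ 3.13971045e+00 -2.41095648e-03  5.52622644e-01] 0.014194506023765997 [2.54557575 4.03464074 3.597839  ]
0.06908881912326217 32.60717488924501 31.662945173345427
```

View pics/s4.png

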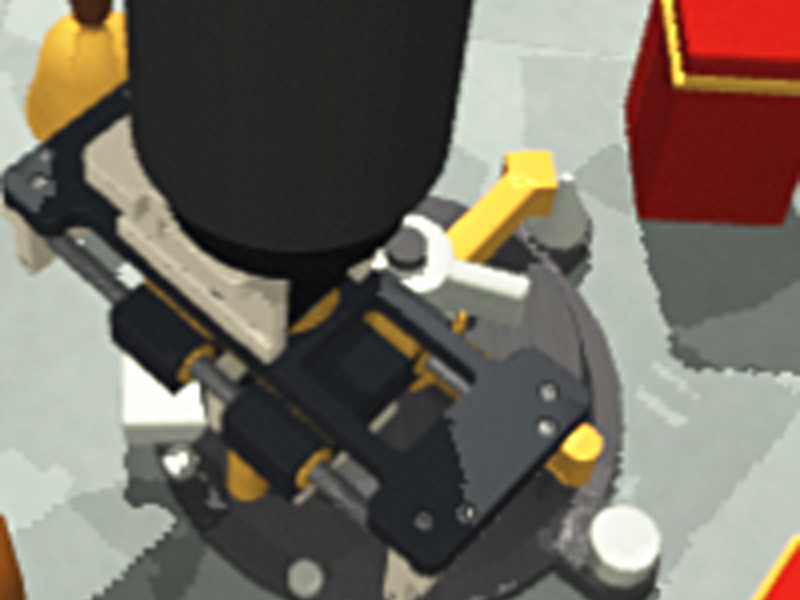

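```bash
python3 - <<'E'
from h import *
f=grab('side');C=np.array([.5765,-.18])
for n,u,v,z in[('tip',353.75,288.75,.08),('cone',357,293,.056),('thr',215+101,250+60.5,.121)]:
    P=plane(f,u,v,z);d=P[:2]-C;print(n,P,np.degrees(np.arctan2(d[1],d[0])),np.hypot(*d))
P=[[C[0]+.0987*np.cos(t),C[1]+.0987*np.sin(t),.08] for t in np.radians([28,30,32,34,36])];print((proj(f,P)-[215,250])*4)
E
```

```text
tip [ 0.66062985 -0.12598934  0.08      ] 32.70012531481877 0.09997491210635694
cone [ 0.67261154 -0.11927428  0.056     ] 32.28573855794734 0.11368835257324689
thr [ 0.57665588 -0.17804041  0.121     ] 85.4518150801918 0.001965781348386869
[[568.80808733 168.54167166]
 [562.23998076 163.42895635]
 [555.51315669 158.50366645]
 [548.63517431 153.76930563]
 [541.61359953 149.2291863 ]]
```

Request:
apply_moves --commands '[[[-0.14, 0, 0, 0, 0], [-0.14, 0, 0, 0, 0], [-0.14, 0, 0, 0, 0], [-0.14, 0, 0, 0.15, 0], [-0.14, 0, 0, 0.16, -0.01], [-0.14, 0, 0, 0.15, -0.045], [-0.14, 0.1, 0.07, 0, -0.045], [-0.14, 0.1, 0.06, 0, -0.045], [-0.14, 0.09, 0.06, 0, -0.045], [-0.14, 0, 0, 0, -0.045], [-0.14, 0, 0, 0, -0.045], [-0.14, 0, 0, 0, -0.045]]]'

```text
t: 8.8
eef_pos: [0.5743, -0.1794, 0.1789]
ee_rot: [3.141, 0.002, -0.474]
force: [0.2, -1.1, -0.1]
width: 0.05
gripper_force: 0.0
```

Request:
apply_moves --commands '[[[-0.14, 0, 0, 0, -0.045], [-0.14, 0, 0, 0, -0.045], [-0.14, 0, 0, 0, -0.045], [-0.14, 0, 0, 0, -0.045], [-0.14, 0, 0, 0, -0.045], [-0.14, 0, 0, 0, -0.045], [-0.14, 0, 0, 0, 0], [-0.14, 0, 0, 0, 0]]]'

```text
t: 9.6
eef_pos: [0.5744, -0.1795, 0.1793]
ee_rot: [3.141, 0.0, -1.312]
force: [0.2, 0.1, -0.2]
width: 0.0501
gripper_force: 0.0
```

```bash
python3 - <<'E'
from h import *
f=grab('side');b=f['image'];cv2.imwrite('pics/s5.png',cv2.resize(b[250:400,215:415],(800,600),interpolation=cv2.INTER_CUBIC))
s=arm.get_state();print(s['eef_pos'],s['ee_rot'],s['width'],s['q'])
E
```

```text
[ 0.57456377 -0.17950326  0.17935845] [ 3.14102509e+00  1.24080192e-04 -1.31234376e+00] 0.05002894316478191 [ 2.14834347e-02  2.92995047e-01 -2.49550137e-01  1.47380504e-05
 -1.02883197e+00  2.36961559e-01]
```

View pics/s5.png

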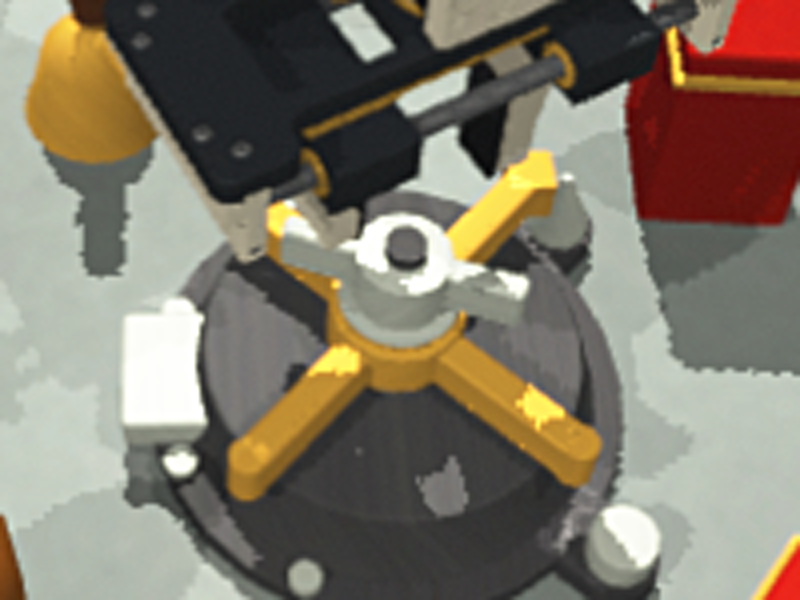

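Request:
apply_moves --commands '[[[-0.14, 0.01, 0, -0.15, 0], [-0.14, 0, 0, -0.145, 0], [-0.14, 0, 0, 0, 0], [-0.14, 0, 0, 0, -0.04], [-0.14, 0, 0, 0, -0.04], [-0.14, 0, 0, 0, -0.04], [-0.14, 0, 0, 0, -0.04], [-0.14, 0, 0, 0, -0.04], [-0.14, 0, 0, 0, -0.04], [-0.14, 0, 0, 0, -0.04], [-0.14, 0, 0, 0, 0]]]'

```text
t: 10.75
eef_pos: [0.5772, -0.1792, 0.1217]
ee_rot: [-3.141, 0.0, -2.195]
force: [-0.2, -0.3, 0.8]
width: 0.0502
gripper_force: 0.0
```

```bash
cat > st.py <<'E'
from h import *
s=arm.get_state();print(s['t'],s['eef_pos'],np.degrees(s['ee_rot'][2]),s['force'],s['moment'],s['joint_efforts'][5])
E
python3 st.py
```

```text
10.75 [ 0.57721352 -0.17923846  0.12167615] -125.78560445056011 [-0.22509102 -0.33208842  0.84909076] [ 0.08170558 -0.11457242  0.01089264] -1.8093493580818176
```

Request:
apply_moves --commands '[[[-0.14, 0, 0, 0, -0.04], [-0.14, 0, 0, 0, -0.04], [-0.14, 0, 0, 0, -0.04], [-0.14, 0, 0, 0, -0.03], [-0.14, 0, 0, 0, 0]]]'

```text
t: 11.25
eef_pos: [0.5767, -0.1795, 0.1215]
ee_rot: [-3.141, -0.0, -2.664]
force: [-2.5, 0.7, 0.5]
width: 0.0502
gripper_force: 1.1
```

```bash
python3 st.py
```

```text
11.25 [ 0.5766572  -0.1795072   0.12150648] -152.61142870099746 [-2.46754154  0.73198052  0.50298915] [0.40851726 0.69682863 0.05284329] -1.4547224342823029
```

Request:
apply_moves --commands '[[[-0.14, 0, 0, 0, -0.02], [-0.14, 0, 0, 0, -0.01], [-0.14, 0, 0, 0, 0]]]'

```text
t: 11.55
eef_pos: [0.5765, -0.1795, 0.1214]
ee_rot: [-3.142, -0.0, -2.756]
force: [-4.8, 0.7, 5.8]
width: 0.0502
gripper_force: 4.3
```

```bash
python3 st.py
```

```text
11.55 [ 0.57649548 -0.17950893  0.12143437] -157.8954057584948 [-4.83003901  0.66237575  5.79247388] [0.76963725 1.46849638 0.27029045] -0.7177708670496941
```

Request:
apply_moves --commands '[[[-0.14, 0, 0, 0, -0.01], [-0.14, 0, 0, 0, -0.01], [-0.14, 0, 0, 0, 0]]]'

```text
t: 11.85
eef_pos: [0.5764, -0.1795, 0.1214]
ee_rot: [-3.142, -0.001, -2.819]
force: [-4.7, 2.3, 6.9]
width: 0.0504
gripper_force: 9.2
```

```bash
python3 st.py
```

```text
11.85 [ 0.57638932 -0.17947282  0.12142208] -161.50497591165404 [-4.66656716  2.2515433   6.94985656] [0.90663533 1.77349833 0.48365625] -0.9259266033768654
```

Request:
apply_moves --commands '[[[-0.14, 0, 0, 0, -0.01], [-0.14, 0, 0, 0, -0.01], [-0.14, 0, 0, 0, 0]]]'

```text
t: 12.15
eef_pos: [0.5763, -0.1795, 0.1215]
ee_rot: [-3.14, -0.002, -2.874]
force: [-6.4, 1.8, 6.4]
width: 0.0503
gripper_force: 76.8
```

```bash
python3 st.py
```

```text
12.15 [ 0.57632686 -0.17946027  0.12153106] -164.65044954084212 [-6.3892293   1.83059374  6.38792292] [1.15998025 2.24343519 4.59112595] -5.063287317752838
```

Request:
apply_moves --commands '[[[-0.14, 0, 0, 0, 0.03], [-0.14, 0, 0, 0, 0.04], [-0.14, 0, 0, 0.15, 0], [-0.14, 0, 0, 0.2, 0], [-0.14, -0.2, 0, 0.1, 0], [-0.14, -0.2, 0.1, 0, 0], [-0.14, 0, 0, 0, 0], [-0.14, 0, 0, 0, 0]]]'

```text
t: 12.95
eef_pos: [0.497, -0.1593, 0.2119]
ee_rot: [-3.14, 0.003, -2.662]
force: [0.0, -0.3, -0.2]
width: 0.0501
gripper_force: 0.0
```

```bash
python3 st.py; python3 - <<'E'
from h import *
f=grab('side');b=f['image'];cv2.imwrite('pics/s6.png',cv2.resize(b[250:400,215:415],(800,600),interpolation=cv2.INTER_CUBIC))
cv2.imwrite('pics/t6.png',grab('top')['image'])
E
```

```text
12.95 [ 0.49699986 -0.15929891  0.21191357] -152.53302106167803 [ 0.00732135 -0.25830852 -0.19834267] [ 0.05995891 -0.24925462  0.02820116] -0.05571126937866211
```

View pics/s6.png

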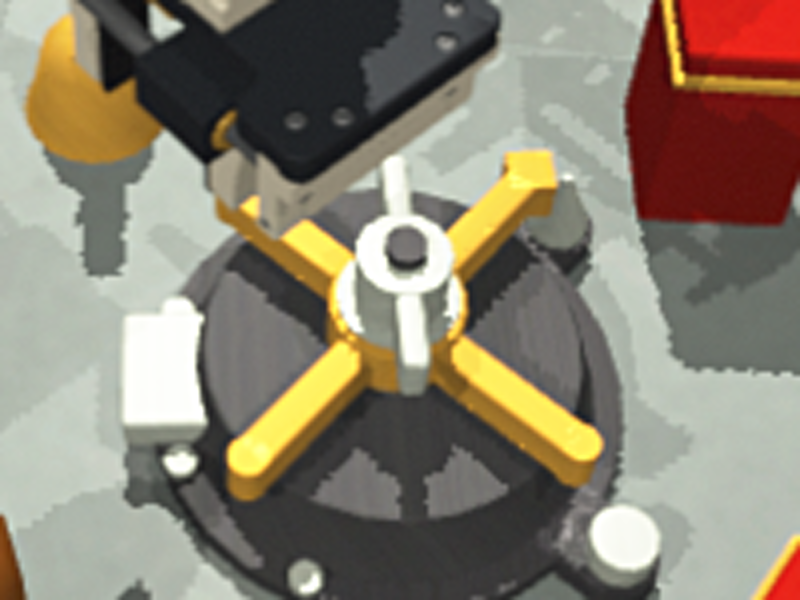

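The nut's wings are back at their starting direction, with the far wing tip at crop (396,157). The arrow tip is still at (555,155), beside the cone apex at (568,172), and the gripper is clear of everything.

```bash
python3 -c "
from station import arm
print(arm.job_done())"
```

```text
the job is handed in; nothing more can be done
None
```

I handed the job in at about 13 s: I loosened the nut about 73°, turned the arrow to within about 1° of the cone by camera measurement, and tightened the nut back to its hard stop. The arrow was still on the cone in the last picture, and I didn't touch the caddies, bell or bottle.

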